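Refit a trolley caster and open the oil

ROBOT

A 6-joint arm with a two-finger parallel gripper is mounted at the origin on the work surface. World frame = base frame: x ahead of the robot, y to its left, z up, the work surface at z = 0. Lengths are in m, angles in degrees, forces in N, time in s.
With the tool pointing down it reaches from about 0.4 to 0.825 m from the base axis. Payload 7 kg.
Tool frame: the origin (TCP) lies midway between the tips of the shut fingers; the grasp point (between the pads) lies r.pinch_z behind it (r.pinch_z is the distance from the TCP to the grasp point, in m); z points along the fingers, y is the line along which they close (so a half turn about z gives the same grasp; the last joint's range is limited). The gripper opens to 88 mm and grips with 3 to 60 N. Pads are 19 mm wide; open, the fingers measure 130 mm over their backs; the gripper's body (78 mm by 193 mm) begins 47 mm behind the grasp point.
Start: joints at [-50.243, 20.546, 0.682, 0, -70.136, -16.507], TCP at [0.266, -0.62, 0.227] pointing down, gripper open.
Joint ranges: [-176.03, 176.03], [-82.01, 121.73], [-58.28, 71.71], [-173.87, 95.51], [-174.79, -0.11], [-173.66, 173.66]. Speed limits (degrees/s): [136.94, 136.94, 172.46, 180, 180, 180].

INTERFACE

Orientations are given as [roll, pitch, yaw] about the fixed x, y, z axes, in that order (R = Rz(yaw) Ry(pitch) Rx(roll)).
In Python, from plant import r, optics, job gives the robot as it stands.
- The arm moves only by the shell command python3 -m crank 'ROWS' [FORCE]. ROWS is JSON, a list of rows, each an object with "xyz": the shift along the tool's x, y, z in units of 30 mm (1.0 is 30 mm), a list of three; "delta_rot": the turn, a rotation vector about the tool's x, y, z in degrees, a list of three; "claw": the closure, from 0 (fully open) to 1 (shut). A call has 1 to 20 rows; each row is the pose to reach, as a shift and turn from the pose commanded when the call began, along the tool's axes at that moment; what a row does not reach only later rows make up. A row lasts 1/8 s, in which the tool goes at most 62.5 mm and 10.7 degrees, less where a joint would pass 70% of its speed; a pose out of reach is approached as far as the arm can. A call with a gripper value outside its range is refused whole. The fingers move at their own pace and stop on an object; FORCE is the grip in N (left out, the last holds). Time passes only in rows, so rows that repeat a pose let the fingers close. It gives the time, the measured TCP pose, the force, the opening and the grip force at its end, in the units of the state.
- r.get_state(): the state, without advancing time (a new reading comes with each control period).
- optics.capture(name): name is "side" or "top" or "wrist"; returns a dict with "img" (480x640x3 uint8, blue, green, red), "fovy" (degrees; the focal length in pixels is half the picture's height over the tangent of half this angle, whatever the lens; pixels are square), "cx", "cy" (the principal point, pixels), "dist" ([k1, k2, p1, p2, k3] as OpenCV has them; the pictures are not rectified), "eye" and "rotation" of the camera in the world; the wrist camera has in their place "hand_eye" (4x4, takes a point from camera to tool coordinates, whose origin is the TCP and whose axes are the flange's). Camera axes: x right, y up, looking along -z (the intrinsics and any distortion apply to the point x, -y, -z); pixel columns grow to the right and rows downward; lengths in m; the calibration is good to about 2 mm. A picture is of the moment at which its call begins: read the wrist's pose just before it. There is no depth.
- job.close_job(): hands the job in; it is judged then, once.
The state is a dict: "time_s": time; "joints": joint angles; "qd": joint speeds; "joint_torque": joint torques, N m; "tcp_pos": TCP position; "eef_rot": TCP orientation; "contact_force": force on the tool from outside, world axes, zero at the start; "moment": the same for the moment, N m; "gripper_width": finger opening in m; "gripper_force": force on a finger pad.
Only numpy, scipy, OpenCV 4.12 (cv2) and the standard library are available. Lean on these libraries where they do the work, as an engineer would, in place of code of your own. Each camera call takes 0.05 s, during which the arm holds its last target. There are 200 camera calls.

TASK

Get the trolley caster ready for oiling: thread the wide steel ring down its upright stem fully home, then the narrower steel collar on top of it, and let go of both. Then open the white oil bottle beside it: press the black safety cap down against its spring, twist it counter-clockwise (seen from above) while pressed until it is free, and lift it off. Finish still holding the cap, upright and at rest, about 8 cm straight above the bottle's mouth, and leave everything else on the bench where it is.

Things in the scene. Friction and masses are not known exactly. Their poses are not given: they have to be found in the camera images.
- race_ring: wide flat steel ring, outside diameter 60, hole 20, height 14, 0.24 kg; lies flat on the bench at the start. Origin: centre of its underside, z along the hole (up)
- collar: narrow tall steel collar, outside diameter 40, hole 20, height 20, 0.14 kg; lies on its flat end at the start. Origin: centre of its underside, z along the hole (up)
- caster: trolley caster fixed stem-up in a cradle, base plate 100 x 80 (does not move): 74 mm wheel, fork, head of diameter 48 (top 110 above the bench), seat disc of diameter 36 (top at 122), steel stem of diameter 16 rising 42 from it, the top 6 mm tapered to diameter 8. Origin: on the stem axis at the bench. Fingers may reach below the wide ring on the seat
- stem_seat (a point): centre of the seat disc's top, where the wide ring's underside rests when home, 122 mm above the bench; z up. The collar, home on the ring, has its underside 14 mm above this point
- stem_tip (a point): top of the stem, on its axis, 164 mm above the bench
- bottle: white round oil bottle, diameter 80, fixed upright in a steel holder (neither moves nor turns); shoulder slopes from 105 to 130 mm above the bench, then a neck of diameter 33 up to the mouth at 175, with three lugs that hold the cap. Origin: on its axis at the bench
- neck_top (a point): centre of the bottle's mouth, on its axis, 175 mm above the bench
- cap: round black ribbed safety cap, diameter 50, height 28, 35 g, loose; closed on the bottle at the start. Origin: centre of its lower rim, 18 mm below the mouth when closed (cap top then 185 above the bench; 27 free below the rim for fingers); z up; x along the raised bar on top, parallel to the bottle's x when closed. How it opens: see seal
- seal (a joint): spring disc in the mouth under the cap: metres pressed from closed (0 closed, 0.006 bottom, -0.002 cap off). Spring 5 N closed, 10 N at bottom. The cap is locked until pressed 3 mm or more (4 to 5.5 is good); kept pressed, turn it counter-clockwise from above: free to lift straight off between 45 and 80 degrees (60 best, stop at 85)
- tape_roll: bystander: tan roll of packing tape, diameter 90, height 48, large hole 76, standing on its flat side; origin centre of underside
- wrench: bystander: steel wrench 150 long lying flat; origin near its middle, on the bench, x along it
- screwdriver: bystander: screwdriver lying flat; origin near its middle, on the bench, x along it
- spare_wheel: bystander: black rubber wheel, diameter 74, height 26, lying flat, with no open hole; origin centre of underside
- small_carton: bystander: taped cardboard carton 120 x 90 x 50; origin centre of underside
- paint_can: bystander: can, diameter 66, height 100; origin centre of underside
- brush: bystander: brush 150 long lying flat; origin near its middle, on the bench, x along it
Mind the look-alikes: they are no part of the job. What is shaped like the bottle but pink or purple is not meant.

How it is judged (in metres and radians):
On the way, in this order (a step that is already met when the one before it is completed fails the run):
1. the wide ring lies home on the stem's seat, let go, before the collar is on (z of race_ring in the frame of stem_seat between -0.003 and 0.003 m and horizontal distance between race_ring and stem_seat below 0.005 m and angle between race_ring's own z axis and vertical below 0.1 rad and contact force between the fingers and race_ring below 0.3 N), for 0.2 s.
2. the collar lies home on the wide ring, let go (z of race_ring in the frame of stem_seat between -0.003 and 0.003 m and horizontal distance between each of race_ring, collar and stem_seat below 0.005 m and angle between each of race_ring, collar's own z axis and vertical below 0.1 rad and z of collar in the frame of stem_seat between 0.011 and 0.017 m and contact force between the fingers and collar below 0.3 N), for 0.2 s.
3. the cap is pressed down on the bottle before it is turned (value of joint seal above 0.0025 m and angle between the x axis of cap and the x axis of bottle, either way round below 0.12 rad and z of cap in the frame of neck_top below -0.008 m and horizontal distance between cap and neck_top below 0.006 m), for 0.05 s.
4. the cap is turned on the neck, not yet lifted (angle between the x axis of cap and the x axis of bottle, either way round above 0.5 rad and z of cap in the frame of neck_top below -0.008 m and horizontal distance between cap and neck_top below 0.006 m), for 0.05 s.
At the end, for the whole second after the job is handed in: Fingers hold the cap still (under 3 cm/s), upright within 20 degrees, off the bottle, its rim 30 to 150 mm above the mouth and within 35 mm of the bottle's axis; ring home on the seat, collar home on the ring (3 mm in height, 5 mm off axis, 0.1 rad) (z of cap in the frame of neck_top between 0.03 and 0.15 m and horizontal distance between cap and neck_top below 0.035 m and angle between cap's own z axis and vertical below 0.35 rad and contact force between the fingers and cap above 0.8 N and contact force between cap and bottle below 0.1 N and linear speed of cap below 0.03 m/s and z of race_ring in the frame of stem_seat between -0.003 and 0.003 m and horizontal distance between each of race_ring, collar and stem_seat below 0.005 m and angle between each of race_ring, collar's own z axis and vertical below 0.1 rad and z of collar in the frame of stem_seat between 0.011 and 0.017 m); the arm keeps its last pose, push and grip.
It fails at once if something else on the bench is displaced by more than 3 cm (distance of any of tape_roll, wrench, screwdriver, spare_wheel, small_carton, paint_can, brush from where it was at the start of the episode above 0.03 m).
It also fails if it takes over 69 s, if anything falls off the work surface, if the arm or the gripper's body presses on something with over 40 N, if the wrist force passes 120 N, or if a joint passes its speed limit or range.

## Working session

There is one attempt and no reset: what is moved stays moved. The work goes in short steps, Python scripts to look and compute and a shell command to move; the robot and the scene stay as the last step left them, time stands still between calls to the robot, and variables do not carry over. Pictures are saved under pics/ and viewed, at most 13 in all, crops included, and the job is handed in when it is done.

```bash
ls; mkdir -p pics
cat > h.py <<'E'
import numpy as np, cv2
from scipy.spatial.transform import Rotation as R
from plant import r, optics, job
def snap(n,f):
    s=r.get_state(); c=optics.capture(n); cv2.imwrite('pics/'+f,c['img']); return s,c
def cam(c,s=None):
    f=240/np.tan(np.radians(c['fovy'])/2); K=np.array([[f,0,c['cx']],[0,f,c['cy']],[0,0,1]])
    if 'eye' in c: return K,np.array(c['dist']),np.array(c['rotation']),np.array(c['eye'])
    H=np.array(c['hand_eye']); Rt=R.from_euler('xyz',s['eef_rot'],degrees=True).as_matrix()
    return K,np.array(c['dist']),Rt@H[:3,:3],Rt@H[:3,3]+np.array(s['tcp_pos'])
def px2w(c,uv,z,s=None):
    K,d,Rm,e=cam(c,s); p=cv2.undistortPoints(np.array(uv,float).reshape(-1,1,2),K,d)[:,0]
    v=np.c_[p[:,0],-p[:,1],-np.ones(len(p))]@Rm.T
    return e+v*((z-e[2])/v[:,2])[:,None]
def w2px(c,P,s=None):
    K,d,Rm,e=cam(c,s); q=(np.atleast_2d(P)-e)@Rm; q=q*[1,-1,-1]
    return cv2.projectPoints(q,np.zeros(3),np.zeros(3),K,d)[0][:,0]
E
python3 - <<'E'
from h import *
import pickle
s,c=snap('top','top0.png'); s2,d=snap('side','side0.png')
pickle.dump((s,c,s2,d),open('p0.pkl','wb'))
print(s, r.pinch_z); print({k:v for k,v in c.items() if k!='img'}); print({k:v for k,v in d.items() if k!='img'})
E
```

```text
pics
{'time_s': 0.0, 'joints': array([-5.02448166e+01,  2.05886973e+01,  6.34594564e-01, -1.98475612e-02,
       -7.01347922e+01, -1.65065983e+01]), 'qd': array([-0.09168311,  0.10200645,  0.00357934,  0.06030581, -0.03341548,
       -0.01959099]), 'joint_torque': array([ 1.64564262e-04, -5.82720351e+01,  2.93057871e+01,  6.99727580e+00,
        6.86119020e-03, -1.83726147e-04]), 'tcp_pos': array([ 0.26622235, -0.61976388,  0.22566067]), 'eef_rot': array([ 1.79909467e+02, -7.37047336e-03, -1.56758168e+02]), 'contact_force': array([ 0.44231007, -0.22458523, -0.24698089]), 'moment': array([ 0.04440112, -0.0250113 , -0.0321028 ]), 'gripper_force': 0.0, 'gripper_width': 0.08810989379163825} 0.0188
{'fovy': 45.80168290313308, 'cx': 320.3439591541246, 'cy': 239.49994034789609, 'dist': array([0.01820299, 0.        , 0.        , 0.        , 0.        ]), 'eye': array([0.41782915, 0.10449002, 1.36175465]), 'rotation': array([  7.38563466,  -1.13548482, -91.53319509])}
{'fovy': 54.1324314505266, 'cx': 326.955087197753, 'cy': 234.87298988939477, 'dist': array([0.03926472, 0.        , 0.        , 0.        , 0.        ]), 'eye': array([0.17516671, 0.73598315, 0.81397084]), 'rotation': array([  47.8336587 ,   -0.57267986, -148.25773555])}
```

View pics/top0.png

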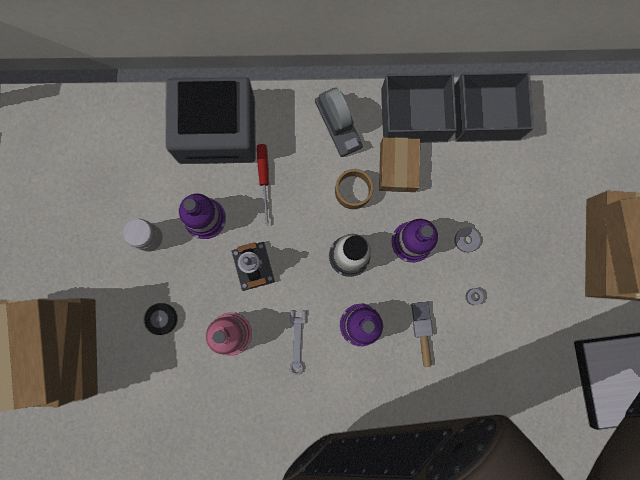

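View pics/side0.png

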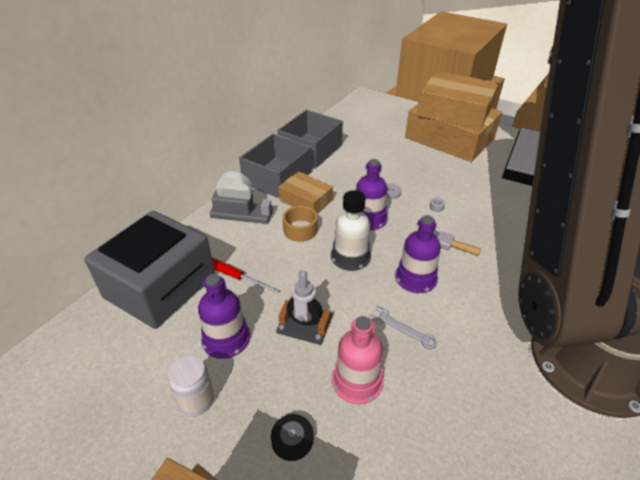

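Top: ring at (468,239), collar at (476,296), caster stem at about (250,262), black cap at about (355,248). Side: stem tip at about (303,274), cap at about (354,203). I'll magnify these regions and compute positions.

```bash
sed -i "s/np.array(c\['rotation'\]),np.array(c\['eye'\])/R.from_euler('xyz',c['rotation'],degrees=True).as_matrix(),np.array(c['eye'])/" h.py
python3 - <<'E'
from h import *
import pickle
s,c,s2,d=pickle.load(open('p0.pkl','rb'))
print('ring',px2w(c,[[468,239]],.014),'col',px2w(c,[[476,296]],.02),'stem',px2w(c,[[249,261]],.164),'cap',px2w(c,[[355,248]],.185))
print('side stem',px2w(d,[[303,272]],.164),'cap',px2w(d,[[354,199]],.185),'ring',px2w(d,[[393,191]],.014),'col',px2w(d,[[437,204]],.02))
def cr(c,u,v,w=33): return cv2.resize(c['img'][v-w:v+w,u-w:u+w],(264,264),interpolation=cv2.INTER_CUBIC)
a=np.hstack([cr(c,468,239),cr(c,476,296),cr(c,249,261)]);b=np.hstack([cr(c,355,248),cr(d,303,290),cr(d,354,205)])
cv2.imwrite('pics/crop0.png',np.vstack([a,b]))
E
```

```text
ring [[ 0.58441413 -0.28161129  0.014     ]] col [[ 0.44767002 -0.29058267  0.02      ]] stem [[0.53033899 0.22834678 0.164     ]] cap [[0.55007953 0.00523894 0.185     ]]
side stem [[0.5304348  0.23560659 0.164     ]] cap [[0.54669195 0.011407   0.185     ]] ring [[ 0.5724725  -0.27701801  0.014     ]] col [[ 0.44271778 -0.28032514  0.02      ]]
```

View pics/crop0.png

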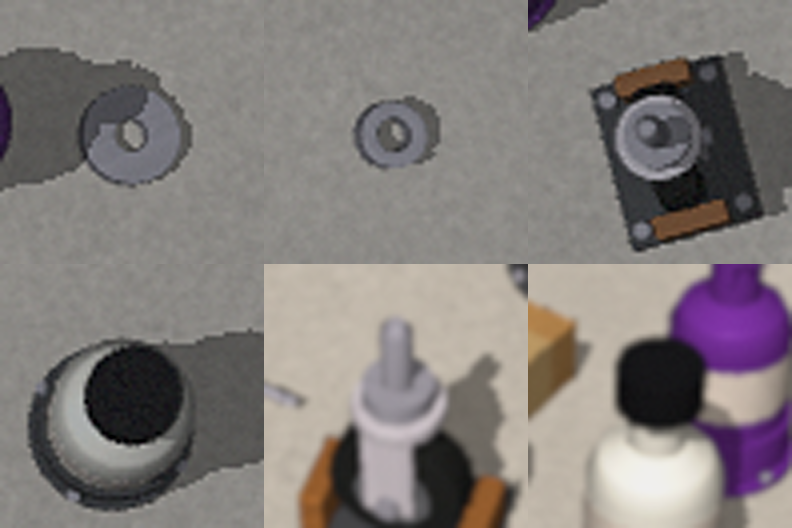

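```bash
cat >> h.py <<'E'
def go(x,y,z,yaw,level=True):
    s=r.get_state(); A=R.from_euler('xyz',s['eef_rot'],degrees=True); T=R.from_euler('xyz',[180,0,yaw],degrees=True)
    print('t',round(s['time_s'],2),'tcp',np.round(s['tcp_pos'],4),np.round(s['eef_rot'],2),'w',round(s['gripper_width'],4),'| xyz',np.round(A.inv().apply(np.array([x,y,z])-s['tcp_pos'])/.03,3),'rot',np.round((A.inv()*T).as_rotvec(degrees=True),2))
E
python3 - <<'E'
from h import *
import pickle
s,c,s2,d=pickle.load(open('p0.pkl','rb'))
for n,u,z in [('ring',(468,239.5),.014),('col',(475.5,296.3),.02),('stem',(246.4,259.6),.164),('cap',(355.5,247.7),.185)]: print(n,px2w(c,[u],z))
print('side stem',px2w(d,[[303,272.5]],.164),'cap',px2w(d,[[354,196]],.185))
print('pink',px2w(c,[[229,336]],.0),px2w(c,[[220,336]],.18),'purp',px2w(c,[[191,206]],.18),px2w(c,[[426,231]],.18))
w=optics.capture('wrist'); print(w['hand_eye'],w['fovy'])
go(.55,-.28,.25,-90)
E
```

```text
ring [[ 0.58320432 -0.28153827  0.014     ]]
col [[ 0.44699599 -0.28935482  0.02      ]]
stem [[0.53344119 0.23378524 0.164     ]]
cap [[0.55068389 0.00417232 0.185     ]]
side stem [[0.52971157 0.2366821  0.164     ]] cap [[0.55194554 0.00204936 0.185     ]]
pink [[0.36965959 0.29407113 0.        ]] [[0.37654996 0.28732372 0.18      ]] purp [[0.64792726 0.34696512 0.18      ]] [[ 0.58303524 -0.14625833  0.18      ]]
[[ 9.77088873e-04  9.62539926e-01  2.71138224e-01  7.36471113e-02]
 [ 9.99999489e-01 -8.69778605e-04 -5.15942523e-04 -7.08351344e-04]
 [-2.60785051e-04  2.71138590e-01 -9.62540283e-01 -1.58814223e-01]
 [ 0.00000000e+00  0.00000000e+00  0.00000000e+00  1.00000000e+00]] 60.9698710073822
t 0.15 tcp [ 0.2663 -0.6199  0.2258] [ 1.7993e+02 -1.0000e-02 -1.5675e+02] w 0.0876 | xyz [-13.16    6.678  -0.799] rot [ 7.000e-02  3.000e-02 -6.675e+01]
```

```bash
python3 -c "
from h import *
go(.583,-.2815,.14,-90)"
```

```text
t 0.15 tcp [ 0.2663 -0.6199  0.2258] [ 1.7993e+02 -1.0000e-02 -1.5675e+02] w 0.0876 | xyz [-14.152   6.193   2.867] rot [ 7.000e-02  3.000e-02 -6.675e+01]
```

```bash
P='{"xyz":[-14.15,6.19,2.87],"delta_rot":[0,0,-66.75],"claw":0}'; python3 -m crank '[{"xyz":[-14.15,6.19,2.87],"delta_rot":[0,0,-66.75],"claw":0},{"xyz":[-14.15,6.19,2.87],"delta_rot":[0,0,-66.75],"claw":0},{"xyz":[-14.15,6.19,2.87],"delta_rot":[0,0,-66.75],"claw":0},{"xyz":[-14.15,6.19,2.87],"delta_rot":[0,0,-66.75],"claw":0},{"xyz":[-14.15,6.19,2.87],"delta_rot":[0,0,-66.75],"claw":0},{"xyz":[-14.15,6.19,2.87],"delta_rot":[0,0,-66.75],"claw":0},{"xyz":[-14.15,6.19,2.87],"delta_rot":[0,0,-66.75],"claw":0},{"xyz":[-14.15,6.19,2.87],"delta_rot":[0,0,-66.75],"claw":0},{"xyz":[-14.15,6.19,2.87],"delta_rot":[0,0,-66.75],"claw":0},{"xyz":[-14.15,6.19,2.87],"delta_rot":[0,0,-66.75],"claw":0},{"xyz":[-14.15,6.19,2.87],"delta_rot":[0,0,-66.75],"claw":0},{"xyz":[-14.15,6.19,2.87],"delta_rot":[0,0,-66.75],"claw":0},{"xyz":[-14.15,6.19,2.87],"delta_rot":[0,0,-66.75],"claw":0}]'
python3 - <<'E'
from h import *
s,c=snap('wrist','w1.png'); import pickle; pickle.dump((s,c),open('w1.pkl','wb'))
print(s['joints'],w2px(c,[s['tcp_pos'],[.583,-.2815,.014],[.447,-.289,.02]],s)); go(.583,-.2815,.003,-90)
E
```

```text
time_s: 1.78
tcp_pos: [0.5829, -0.2826, 0.1407]
eef_rot: [-180.0, -0.0, -90.1]
contact_force: [0.1, -0.3, 0.1]
gripper_width: 0.0874
gripper_force: 0.0
[-8.64043367e+00  2.16040115e+01 -9.48086631e+00  2.51288136e-04
 -5.88900426e+01  8.58724037e+00] [[315.22161768 304.23321519]
 [315.77290515 230.91474793]
 [509.28126765 222.81740427]]
t 1.82 tcp [ 0.5829 -0.2824  0.1407] [-179.98   -0.    -90.04] w 0.0877 | xyz [-0.031 -0.     4.589] rot [-0.02 -0.   -0.04]
```

View pics/w1.png

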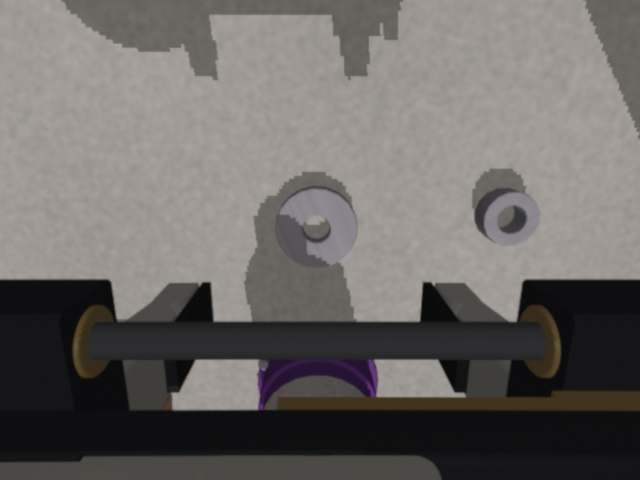

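Run:
```python
from h import *
import pickle; s,c=pickle.load(open('w1.pkl','rb'))
p=px2w(c,[[316,226.5]],.014,s)[0];q=px2w(c,[[511,217]],.02,s)[0]; print(p,q); go(p[0],p[1],.003,-90)
```

```text
[ 0.58283491 -0.28479334  0.014     ] [ 0.44633948 -0.29318472  0.02      ]
t 1.82 tcp [ 0.5829 -0.2824  0.1407] [-179.98   -0.    -90.04] w 0.0877 | xyz [0.079 0.005 4.589] rot [-0.02 -0.   -0.04]
```

```bash
python3 -m crank '[{"xyz":[0.05,0,2],"delta_rot":[0,0,0],"claw":0},{"xyz":[0.05,0,3.8],"delta_rot":[0,0,0],"claw":0},{"xyz":[0.05,0,4.3],"delta_rot":[0,0,0],"claw":0},{"xyz":[0.05,0,4.5],"delta_rot":[0,0,0],"claw":0},{"xyz":[0.05,0,4.5],"delta_rot":[0,0,0],"claw":0},{"xyz":[0.05,0,4.5],"delta_rot":[0,0,0],"claw":1},{"xyz":[0.05,0,4.5],"delta_rot":[0,0,0],"claw":1},{"xyz":[0.05,0,4.5],"delta_rot":[0,0,0],"claw":1},{"xyz":[0.05,0,4.5],"delta_rot":[0,0,0],"claw":1},{"xyz":[0.05,0,4.5],"delta_rot":[0,0,0],"claw":1}]' 25
```

```text
time_s: 3.08
tcp_pos: [0.5833, -0.2835, 0.006]
eef_rot: [-180.0, -0.0, -90.0]
contact_force: [-1.7, 0.2, 4.9]
gripper_width: 0.0592
gripper_force: 25.0
```

```bash
python3 -m crank '[{"xyz":[0,0,-1],"delta_rot":[0,0,0],"claw":1},{"xyz":[0,0,-2.8],"delta_rot":[0,0,0],"claw":1},{"xyz":[0,0,-4.8],"delta_rot":[0,0,0],"claw":1},{"xyz":[0,0,-6.8],"delta_rot":[0,0,0],"claw":1},{"xyz":[-1,0.1,-8.1],"delta_rot":[0,0,0],"claw":1},{"xyz":[-3,0.3,-8.1],"delta_rot":[0,0,0],"claw":1},{"xyz":[-5,0.5,-8.1],"delta_rot":[0,0,0],"claw":1},{"xyz":[-7,0.7,-8.1],"delta_rot":[0,0,0],"claw":1},{"xyz":[-9,0.9,-8.1],"delta_rot":[0,0,0],"claw":1},{"xyz":[-11,1.1,-8.1],"delta_rot":[0,0,0],"claw":1},{"xyz":[-13,1.3,-8.1],"delta_rot":[0,0,0],"claw":1},{"xyz":[-15,1.5,-8.1],"delta_rot":[0,0,0],"claw":1},{"xyz":[-17,1.7,-8.1],"delta_rot":[0,0,0],"claw":1},{"xyz":[-18.5,1.77,-8.1],"delta_rot":[0,0,0],"claw":1},{"xyz":[-18.97,1.77,-8.1],"delta_rot":[0,0,0],"claw":1},{"xyz":[-18.97,1.77,-8.1],"delta_rot":[0,0,0],"claw":1},{"xyz":[-18.97,1.77,-8.1],"delta_rot":[0,0,0],"claw":1}]'
python3 - <<'E'
from h import *
s,c=snap('wrist','w2.png'); import pickle; pickle.dump((s,c),open('w2.pkl','wb'))
print(s['joints'],w2px(c,[s['tcp_pos'],[.533,.2338,.164]],s),s['tcp_pos'])
E
```

```text
time_s: 5.2
tcp_pos: [0.5299, 0.2845, 0.2481]
eef_rot: [180.0, -0.0, -90.0]
contact_force: [-0.2, -0.7, -2.7]
gripper_width: 0.0593
gripper_force: 25.0
[ 4.68201779e+01  1.29601987e+01 -7.08471412e+00 -5.40340463e-03
 -7.00099074e+01 -4.68642849e+01] [[315.21965546 304.23562288]
 [310.40181059 164.28761523]] [0.52993308 0.28447841 0.2481151 ]
```

View pics/w2.png

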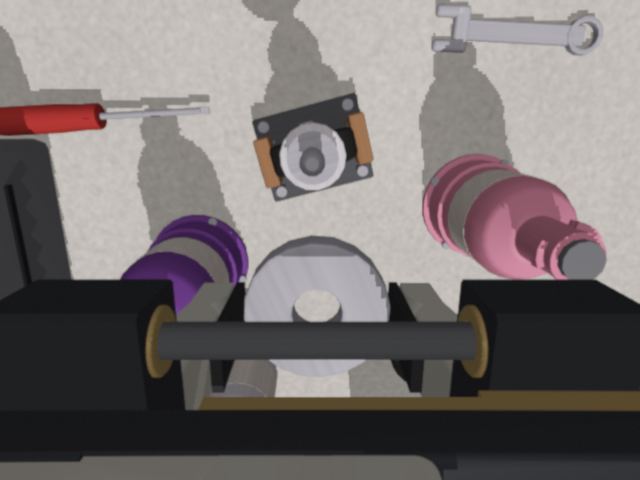

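Run:
```python
from h import *
import pickle; s,c=pickle.load(open('w2.pkl','rb'))
p=px2w(c,[[313,161.5],[313,157],],.164,s);print(p, px2w(c,[[314,155.5]],.115,s))
t=np.array(s['tcp_pos'])
a=np.linspace(0,2*np.pi,9)[:-1]
for dy in(0,-.0015,-.003): print(dy,w2px(c,[t+[0,dy-.03,.008],t+[.03,dy,.008],t+[-.03,dy,.008],t+[0,dy-.01,.008]],s).round(0).tolist())
```

```text
[[0.53146666 0.23218136 0.164     ]
 [0.5314612  0.2295817  0.164     ]] [[0.53117172 0.23232108 0.115     ]]
0 [[315.0, 241.0], [241.0, 313.0], [389.0, 313.0], [315.0, 290.0]]
-0.0015 [[315.0, 238.0], [241.0, 309.0], [389.0, 309.0], [315.0, 286.0]]
-0.003 [[315.0, 234.0], [241.0, 306.0], [390.0, 306.0], [315.0, 283.0]]
```

```bash
python3 -m crank '[{"xyz":[0.9,-0.087,0],"delta_rot":[0,0,0],"claw":1},{"xyz":[1.71,-0.087,0.5],"delta_rot":[0,0,0],"claw":1},{"xyz":[1.71,-0.087,1.5],"delta_rot":[0,0,0],"claw":1},{"xyz":[1.71,-0.087,2.3],"delta_rot":[0,0,0],"claw":1},{"xyz":[1.71,-0.087,2.6],"delta_rot":[0,0,0],"claw":1},{"xyz":[1.71,-0.087,2.9],"delta_rot":[0,0,0],"claw":1},{"xyz":[1.71,-0.087,3.1],"delta_rot":[0,0,0],"claw":1},{"xyz":[1.71,-0.087,3.1],"delta_rot":[0,0,0],"claw":1}]'
```

```text
time_s: 6.25
tcp_pos: [0.5327, 0.2343, 0.1555]
eef_rot: [180.0, -0.0, -90.0]
contact_force: [0.6, -0.7, -2.8]
gripper_width: 0.059
gripper_force: 25.0
```

```bash
python3 -m crank '[{"xyz":[0,0,0.3],"delta_rot":[0,0,0],"claw":1},{"xyz":[0,0,0.6],"delta_rot":[0,0,0],"claw":1},{"xyz":[0,0,0.8],"delta_rot":[0,0,0],"claw":1},{"xyz":[0,0,0.88],"delta_rot":[0,0,0],"claw":1},{"xyz":[0,0,0.88],"delta_rot":[0,0,0],"claw":1}]'
```

```text
time_s: 6.88
tcp_pos: [0.5327, 0.2343, 0.1289]
eef_rot: [180.0, -0.0, -90.0]
contact_force: [0.0, -0.1, -2.4]
gripper_width: 0.0594
gripper_force: 25.0
```

```bash
python3 -m crank '[{"xyz":[0,0,0],"delta_rot":[0,0,0],"claw":0},{"xyz":[0,0,0],"delta_rot":[0,0,0],"claw":0},{"xyz":[0,0,0],"delta_rot":[0,0,0],"claw":0},{"xyz":[0,0,0],"delta_rot":[0,0,0],"claw":0},{"xyz":[0,0,-1],"delta_rot":[0,0,0],"claw":0},{"xyz":[0,0,-2.6],"delta_rot":[0,0,0],"claw":0},{"xyz":[0,0,-4],"delta_rot":[0,0,0],"claw":0},{"xyz":[0,0,-4],"delta_rot":[0,0,0],"claw":0}]'
python3 - <<'E'
from h import *
s,c=snap('wrist','w3.png'); d=optics.capture('side')['img']
o=np.zeros((480,800,3),np.uint8); o[:,:400]=c['img'][:,120:520]; o[:400,400:]=cv2.resize(d[240:340,250:350],(400,400)); cv2.imwrite('pics/m3.png',o)
go(.4468,-.293,.12,-90)
E
```

```text
time_s: 7.88
tcp_pos: [0.5344, 0.2353, 0.2532]
eef_rot: [-179.7, 0.2, -90.0]
contact_force: [-0.9, 0.4, -1.0]
gripper_width: 0.0878
gripper_force: 0.0
t 7.97 tcp [0.5325 0.2344 0.2493] [-1.7997e+02  5.0000e-02 -9.0010e+01] w 0.0872 | xyz [17.584  2.858  4.292] rot [-0.03  0.05 -0.01]
```

View pics/m3.png

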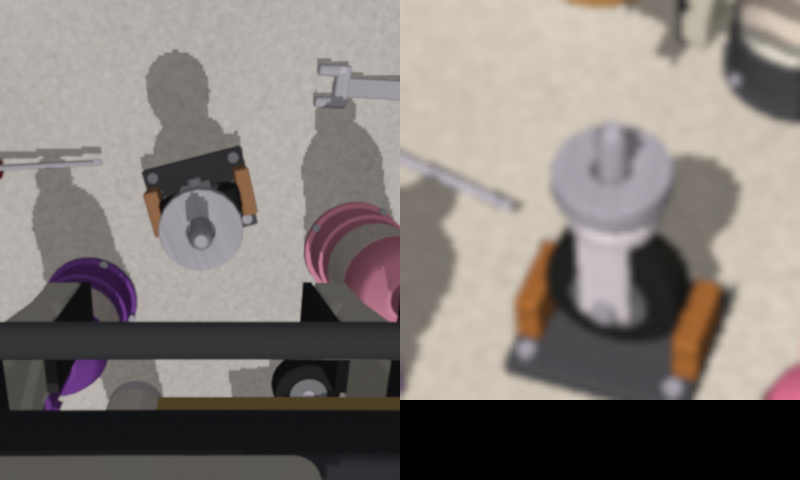

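The picture shows the ring (wrist crop at about (200,230), side crop at (612,180)) lying flat and home on the seat with the stem through it. Next is the collar.

```bash
python3 -m crank '[{"xyz":[1.2,0.2,0],"delta_rot":[0,0,0],"claw":0},{"xyz":[3.2,0.5,0],"delta_rot":[0,0,0],"claw":0},{"xyz":[5.2,0.8,0],"delta_rot":[0,0,0],"claw":0},{"xyz":[7.2,1.1,0],"delta_rot":[0,0,0],"claw":0},{"xyz":[9.2,1.4,0],"delta_rot":[0,0,0],"claw":0},{"xyz":[11.2,1.8,0],"delta_rot":[0,0,0],"claw":0},{"xyz":[13.2,2.2,0],"delta_rot":[0,0,0],"claw":0},{"xyz":[15.2,2.6,0.8],"delta_rot":[0,0,0],"claw":0},{"xyz":[16.9,2.86,2.3],"delta_rot":[0,0,0],"claw":0},{"xyz":[17.58,2.86,4.0],"delta_rot":[0,0,0],"claw":0},{"xyz":[17.58,2.86,4.29],"delta_rot":[0,0,0],"claw":0},{"xyz":[17.58,2.86,4.29],"delta_rot":[0,0,0],"claw":0},{"xyz":[17.58,2.86,4.29],"delta_rot":[0,0,0],"claw":0}]'
python3 - <<'E'
from h import *
s,c=snap('wrist','w4.png'); t=np.array(s['tcp_pos'])
# steel collar vs predicted circle: find hough circle
p=w2px(c,[[.4468,-.293,.02],[.4468,-.313,.02],[.4268,-.293,.02]],s);print(p)
g=cv2.cvtColor(c['img'],cv2.COLOR_BGR2GRAY)[120:300,210:420]
print((cv2.HoughCircles(g,cv2.HOUGH_GRADIENT,1,20,param1=80,param2=15,minRadius=10,maxRadius=50)+np.array([210,120,0]))[0,:4])
cv2.imwrite('pics/c4.png',cv2.resize(c['img'][120:300,210:420],(630,540)))
go(.4468,-.293,.006,-90)
E
```

```text
time_s: 9.6
tcp_pos: [0.4481, -0.2927, 0.1219]
eef_rot: [-179.9, -0.0, -89.9]
contact_force: [0.9, 0.7, 0.8]
gripper_width: 0.0879
gripper_force: 0.0
[[318.14376287 238.50660884]
 [318.25379321 208.9378891 ]
 [348.25249497 238.60382633]]
[[320.5 237.5  31. ]]
t 9.65 tcp [ 0.4482 -0.2926  0.1221] [-1.7984e+02 -5.0000e-02 -8.9910e+01] w 0.0879 | xyz [0.008 0.057 3.869] rot [-0.16 -0.05  0.09]
```

View pics/c4.png

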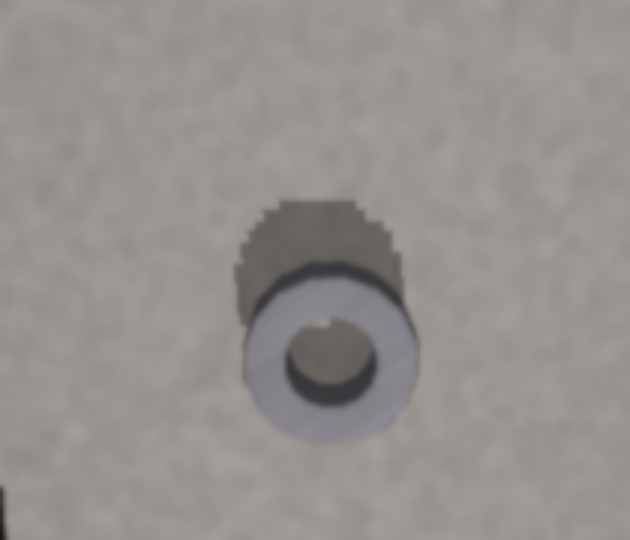

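Collar top centre is at full-image pixel (320,240), about 1 mm from the prediction. Descend and grip.

```bash
python3 -m crank '[{"xyz":[-0.03,0.04,1.8],"delta_rot":[0,0,0],"claw":0},{"xyz":[-0.03,0.04,3.3],"delta_rot":[0,0,0],"claw":0},{"xyz":[-0.03,0.04,3.75],"delta_rot":[0,0,0],"claw":0},{"xyz":[-0.03,0.04,3.82],"delta_rot":[0,0,0],"claw":0},{"xyz":[-0.03,0.04,3.82],"delta_rot":[0,0,0],"claw":1},{"xyz":[-0.03,0.04,3.82],"delta_rot":[0,0,0],"claw":1},{"xyz":[-0.03,0.04,3.82],"delta_rot":[0,0,0],"claw":1},{"xyz":[-0.03,0.04,3.82],"delta_rot":[0,0,0],"claw":1},{"xyz":[-0.03,0.04,3.82],"delta_rot":[0,0,0],"claw":1},{"xyz":[-0.03,0.04,3.82],"delta_rot":[0,0,0],"claw":1},{"xyz":[-0.03,0.04,3.82],"delta_rot":[0,0,0],"claw":1}]' 25; python3 -c "
from h import *
go(.5327,.2333,.24,-90)"
```

```text
time_s: 11.02
tcp_pos: [0.4457, -0.2922, 0.0058]
eef_rot: [180.0, -0.0, -90.0]
contact_force: [-0.8, 1.2, 2.1]
gripper_width: 0.0392
gripper_force: 25.0
t 11.03 tcp [ 0.4457 -0.2922  0.0058] [180.    -0.   -89.99] w 0.0392 | xyz [-17.517  -2.902  -7.806] rot [ 0.   -0.    0.01]
```

```bash
python3 -m crank '[{"xyz":[0,0,-1],"delta_rot":[0,0,0],"claw":1},{"xyz":[0,0,-3],"delta_rot":[0,0,0],"claw":1},{"xyz":[0,0,-5],"delta_rot":[0,0,0],"claw":1},{"xyz":[0,0,-7],"delta_rot":[0,0,0],"claw":1},{"xyz":[-1,-0.2,-8],"delta_rot":[0,0,0],"claw":1},{"xyz":[-3,-0.5,-8],"delta_rot":[0,0,0],"claw":1},{"xyz":[-5,-0.8,-8],"delta_rot":[0,0,0],"claw":1},{"xyz":[-7,-1.1,-8],"delta_rot":[0,0,0],"claw":1},{"xyz":[-9,-1.4,-8],"delta_rot":[0,0,0],"claw":1},{"xyz":[-11,-1.8,-8],"delta_rot":[0,0,0],"claw":1},{"xyz":[-13,-2.2,-8],"delta_rot":[0,0,0],"claw":1},{"xyz":[-15,-2.6,-8],"delta_rot":[0,0,0],"claw":1},{"xyz":[-16.6,-2.9,-7.8],"delta_rot":[0,0,0],"claw":1},{"xyz":[-17.49,-2.9,-7.5],"delta_rot":[0,0,0],"claw":1},{"xyz":[-17.49,-2.9,-7.2],"delta_rot":[0,0,0],"claw":1},{"xyz":[-17.49,-2.9,-7],"delta_rot":[0,0,0],"claw":1},{"xyz":[-17.49,-2.9,-7],"delta_rot":[0,0,0],"claw":1},{"xyz":[-17.49,-2.9,-7],"delta_rot":[0,0,0],"claw":1}]'
python3 -c "
from h import *
go(.5327,.2325,.1435,-90)"
```

```text
time_s: 13.28
tcp_pos: [0.5329, 0.2318, 0.2163]
eef_rot: [-180.0, 0.0, -90.1]
contact_force: [-0.7, -0.6, -0.8]
gripper_width: 0.0392
gripper_force: 25.0
t 13.28 tcp [0.5329 0.2318 0.2163] [-1.7996e+02  2.0000e-02 -9.0060e+01] w 0.0392 | xyz [-0.024  0.008  2.428] rot [-0.04  0.02 -0.06]
```

```bash
python3 -m crank '[{"xyz":[-0.02,0,0.8],"delta_rot":[0,0,0],"claw":1},{"xyz":[-0.02,0,1.3],"delta_rot":[0,0,0],"claw":1},{"xyz":[-0.02,0,1.6],"delta_rot":[0,0,0],"claw":1},{"xyz":[-0.02,0,1.9],"delta_rot":[0,0,0],"claw":1},{"xyz":[-0.02,0,1.9],"delta_rot":[0,0,0],"claw":1}]'
```

```text
time_s: 13.9
tcp_pos: [0.5325, 0.2329, 0.1583]
eef_rot: [180.0, -0.0, -90.0]
contact_force: [-1.2, -0.4, -1.1]
gripper_width: 0.0397
gripper_force: 25.0
```

```bash
python3 -m crank '[{"xyz":[0,0,0.3],"delta_rot":[0,0,0],"claw":1},{"xyz":[0,0,0.48],"delta_rot":[0,0,0],"claw":1},{"xyz":[0,0,0.5],"delta_rot":[0,0,0],"claw":1},{"xyz":[0,0,0.5],"delta_rot":[0,0,0],"claw":0},{"xyz":[0,0,0.5],"delta_rot":[0,0,0],"claw":0},{"xyz":[0,0,0.5],"delta_rot":[0,0,0],"claw":0},{"xyz":[0,0,0.5],"delta_rot":[0,0,0],"claw":0},{"xyz":[0,0,-0.5],"delta_rot":[0,0,0],"claw":0},{"xyz":[0,0,-2],"delta_rot":[0,0,0],"claw":0},{"xyz":[0,0,-3.2],"delta_rot":[0,0,0],"claw":0},{"xyz":[0,0,-3.2],"delta_rot":[0,0,0],"claw":0}]'
python3 - <<'E'
from h import *
s,c=snap('wrist','w5.png'); d=optics.capture('side')['img']
o=np.zeros((480,800,3),np.uint8); o[:,:400]=c['img'][:,120:520]; o[:400,400:]=cv2.resize(d[240:340,250:350],(400,400)); cv2.imwrite('pics/m5.png',o)
print(s['joints'])
go(.551,.055,.25,-60)
E
```

```text
time_s: 15.28
tcp_pos: [0.5341, 0.2339, 0.2583]
eef_rot: [-179.7, 0.2, -90.0]
contact_force: [0.4, 1.2, -0.1]
gripper_width: 0.0871
gripper_force: 0.0
[ 4.28971362e+01  1.06161744e+01 -8.77629809e+00  5.45546415e-02
 -7.02610854e+01 -4.28959663e+01]
t 15.38 tcp [0.5325 0.2331 0.2548] [-1.7999e+02  4.0000e-02 -9.0010e+01] w 0.0875 | xyz [ 5.938 -0.619  0.156] rot [-2.000e-02  3.000e-02 -3.001e+01]
```

View pics/m5.png

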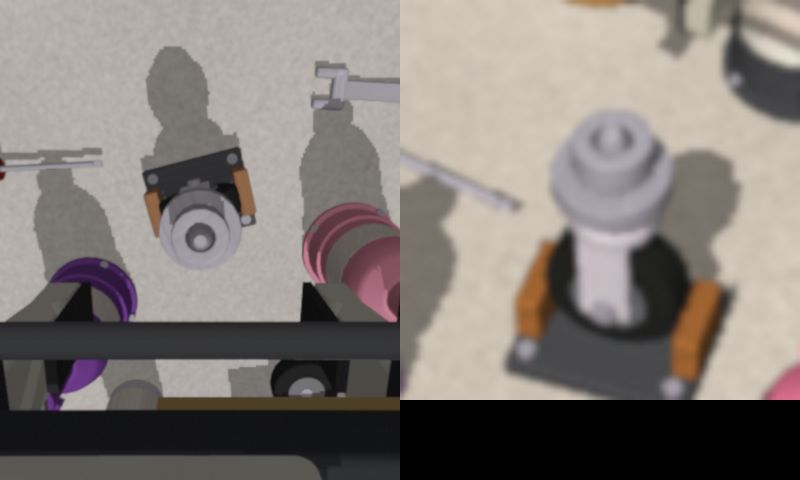

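Both parts are home: the wrist crop shows collar, ring and stem concentric at about (200,238), and the side crop shows the stem about 8 mm above the collar. Now to the bottle.

```bash
python3 -m crank '[{"xyz":[1.5,-0.2,0],"delta_rot":[0,0,0],"claw":0},{"xyz":[3.4,-0.4,0],"delta_rot":[0,0,0],"claw":0},{"xyz":[5.2,-0.62,0],"delta_rot":[0,0,0],"claw":0},{"xyz":[5.97,-0.62,0],"delta_rot":[0,0,0],"claw":0},{"xyz":[5.97,-0.62,0],"delta_rot":[0,0,0],"claw":0},{"xyz":[5.97,-0.62,0],"delta_rot":[0,0,0],"claw":0}]'
python3 - <<'E'
from h import *
s,c=snap('wrist','w6.png'); import pickle; pickle.dump((s,c),open('w6.pkl','wb'))
print(s['tcp_pos'],w2px(c,[[.551,.0035,.185],[.551,.0035+.025,.185],[.551+.025,.0035,.185]],s))
E
```

```text
time_s: 16.12
tcp_pos: [0.551, 0.0542, 0.2539]
eef_rot: [179.9, -0.0, -90.0]
contact_force: [0.7, -0.7, -0.0]
gripper_width: 0.0879
gripper_force: 0.0
[0.55097267 0.05422666 0.25391867] [[315.48648163 166.79500234]
 [315.47852995 211.14574399]
 [270.2624886  166.75081288]]
```

View pics/w6.png

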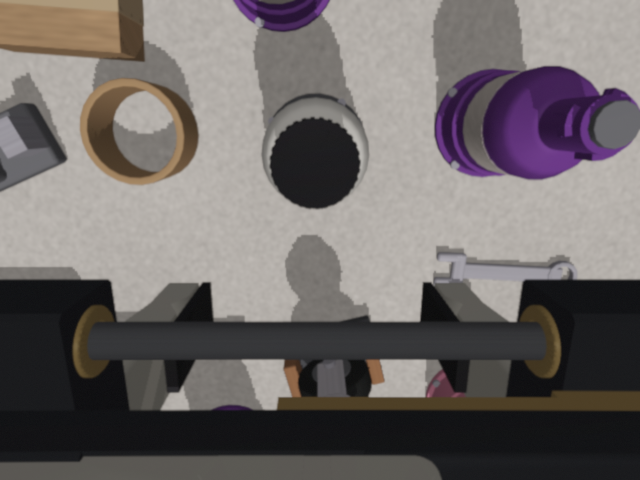

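```bash
python3 -m crank '[{"xyz":[1,-0.02,0],"delta_rot":[0,0,0],"claw":0},{"xyz":[1.74,-0.02,0.5],"delta_rot":[0,0,0],"claw":0},{"xyz":[1.74,-0.02,1.5],"delta_rot":[0,0,0],"claw":0},{"xyz":[1.74,-0.02,2.5],"delta_rot":[0,0,0],"claw":0},{"xyz":[1.74,-0.02,3.2],"delta_rot":[0,0,0],"claw":0},{"xyz":[1.74,-0.02,3.36],"delta_rot":[0,0,0],"claw":0},{"xyz":[1.74,-0.02,3.36],"delta_rot":[0,0,0],"claw":0},{"xyz":[1.74,-0.02,3.36],"delta_rot":[0,0,0],"claw":1},{"xyz":[1.74,-0.02,3.36],"delta_rot":[0,0,0],"claw":1},{"xyz":[1.74,-0.02,3.36],"delta_rot":[0,0,0],"claw":1},{"xyz":[1.74,-0.02,3.36],"delta_rot":[0,0,0],"claw":1},{"xyz":[1.74,-0.02,3.36],"delta_rot":[0,0,0],"claw":1}]' 45; python3 -c "
from h import *
go(.5515,.002,.153,-90);print(r.get_state()['moment'])"
```

```text
time_s: 17.68
tcp_pos: [0.5519, 0.0018, 0.1541]
eef_rot: [-180.0, 0.0, -90.0]
contact_force: [-0.2, 0.4, 1.4]
gripper_width: 0.05
gripper_force: 45.0
t 17.68 tcp [0.5519 0.0018 0.1541] [-179.99    0.    -90.  ] w 0.05 | xyz [-0.007  0.014  0.038] rot [-0.01  0.   -0.  ]
[ 0.00596527  0.17902507 -0.01238553]
```

```bash
python3 -m crank '[{"xyz":[0,0,0.06],"delta_rot":[0,0,0],"claw":1},{"xyz":[0,0,0.12],"delta_rot":[0,0,0],"claw":1},{"xyz":[0,0,0.16],"delta_rot":[0,0,0],"claw":1},{"xyz":[0,0,0.16],"delta_rot":[0,0,0],"claw":1},{"xyz":[0,0,0.16],"delta_rot":[0,0,0],"claw":1}]'
```

```text
time_s: 18.3
tcp_pos: [0.552, 0.0017, 0.1498]
eef_rot: [-180.0, -0.0, -90.0]
contact_force: [-2.7, 0.1, 7.7]
gripper_width: 0.0496
gripper_force: 45.0
```

```bash
python3 -m crank '[{"xyz":[0,0,0.02],"delta_rot":[0,0,0],"claw":1},{"xyz":[0,0,0.02],"delta_rot":[0,0,0],"claw":1},{"xyz":[0,0,0.02],"delta_rot":[0,0,-4],"claw":1},{"xyz":[0,0,0.02],"delta_rot":[0,0,-8],"claw":1},{"xyz":[0,0,0.02],"delta_rot":[0,0,-12],"claw":1},{"xyz":[0,0,0.02],"delta_rot":[0,0,-12],"claw":1}]'; python3 -c "
from h import *
s=r.get_state();print(s['moment'],s['contact_force'])"
```

```text
time_s: 19.05
tcp_pos: [0.553, 0.0019, 0.1498]
eef_rot: [-179.9, -0.0, -77.9]
contact_force: [-0.5, 0.1, 7.3]
gripper_width: 0.0497
gripper_force: 45.0
[0.04853519 0.34102934 0.05068631] [-0.52322658  0.09276891  7.29533056]
```

```bash
python3 -m crank '[{"xyz":[0,0,0],"delta_rot":[0,0,-6],"claw":1},{"xyz":[0,0,0],"delta_rot":[0,0,-12],"claw":1},{"xyz":[0,0,0],"delta_rot":[0,0,-18],"claw":1},{"xyz":[0,0,0],"delta_rot":[0,0,-24],"claw":1},{"xyz":[0,0,0],"delta_rot":[0,0,-30],"claw":1},{"xyz":[0,0,0],"delta_rot":[0,0,-36],"claw":1},{"xyz":[0,0,0],"delta_rot":[0,0,-42],"claw":1},{"xyz":[0,0,0],"delta_rot":[0,0,-48],"claw":1},{"xyz":[0,0,0],"delta_rot":[0,0,-50],"claw":1},{"xyz":[0,0,0],"delta_rot":[0,0,-50],"claw":1}]'; python3 -c "
from h import *
s=r.get_state();print(s['moment'],s['contact_force'])
d=optics.capture('side')['img']; w=optics.capture('wrist')['img']
o=np.zeros((480,800,3),np.uint8);o[:400,:400]=cv2.resize(d[155:255,300:400],(400,400));o[:,400:]=w[:,120:520];cv2.imwrite('pics/m7.png',o)"
```

```text
time_s: 20.3
tcp_pos: [0.5534, 0.0021, 0.1499]
eef_rot: [-179.9, -0.2, -27.9]
contact_force: [0.9, 1.4, 8.1]
gripper_width: 0.0497
gripper_force: 45.0
[0.13949608 0.14934498 0.04311308] [0.92035307 1.37296363 8.12742134]
```

View pics/m7.png

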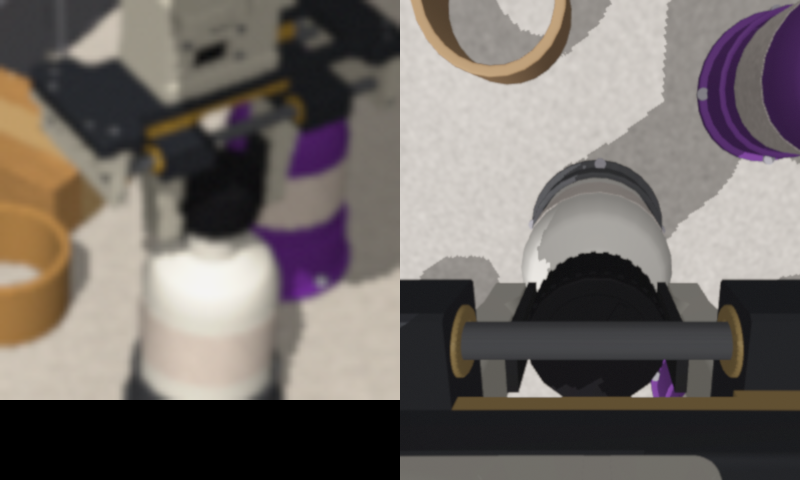

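The cap is in the grip at side crop (225,185), and the moments show it turned with the wrist. Now a gentle lift, watching the force.

```bash
python3 -m crank '[{"xyz":[0,0,-0.1],"delta_rot":[0,0,0],"claw":1},{"xyz":[0,0,-0.2],"delta_rot":[0,0,0],"claw":1},{"xyz":[0,0,-0.3],"delta_rot":[0,0,0],"claw":1},{"xyz":[0,0,-0.3],"delta_rot":[0,0,0],"claw":1}]'
```

```text
time_s: 20.9
tcp_pos: [0.5521, 0.002, 0.1575]
eef_rot: [-180.0, -0.0, -28.0]
contact_force: [1.8, 0.2, 0.7]
gripper_width: 0.0495
gripper_force: 45.0
```

Free, with no pull. Lift the rest.

```bash
python3 -m crank '[{"xyz":[0,0,-0.3],"delta_rot":[0,0,0],"claw":1},{"xyz":[0,0,-0.8],"delta_rot":[0,0,0],"claw":1},{"xyz":[0,0,-1.5],"delta_rot":[0,0,0],"claw":1},{"xyz":[0,0,-2.2],"delta_rot":[0,0,0],"claw":1},{"xyz":[0,0,-2.8],"delta_rot":[0,0,0],"claw":1},{"xyz":[0,0,-3.1],"delta_rot":[0,0,0],"claw":1},{"xyz":[0,0,-3.1],"delta_rot":[0,0,0],"claw":1},{"xyz":[0,0,-3.1],"delta_rot":[0,0,0],"claw":1},{"xyz":[0,0,-3.1],"delta_rot":[0,0,0],"claw":1},{"xyz":[0,0,-3.1],"delta_rot":[0,0,0],"claw":1},{"xyz":[0,0,-3.1],"delta_rot":[0,0,0],"claw":1}]'; python3 -c "
from h import *
d=optics.capture('side')['img']; cv2.imwrite('pics/m8.png',cv2.resize(d[130:350,240:440],(545,600)))"
```

```text
time_s: 22.28
tcp_pos: [0.5518, 0.0018, 0.2503]
eef_rot: [180.0, 0.0, -28.0]
contact_force: [0.2, -0.7, -0.1]
gripper_width: 0.0496
gripper_force: 45.0
```

View pics/m8.png

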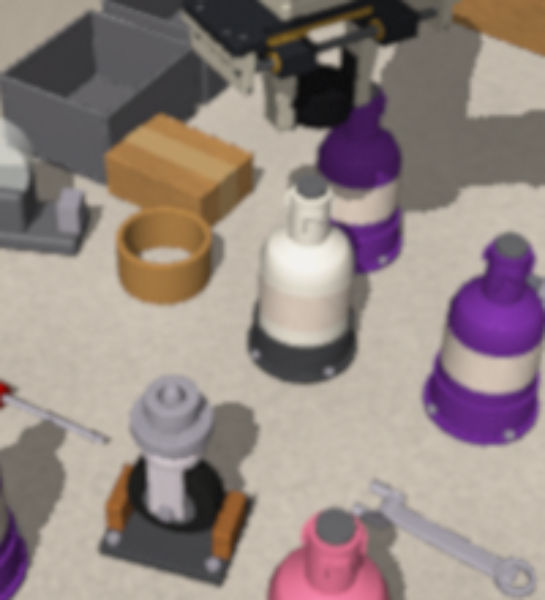

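The crop shows the cap in the fingers at (325,95), the bottle's mouth open at (313,183), and the ring and collar home at (172,415).

```bash
python3 -c "
from plant import job
print(job.close_job())"
```

```text
the job is handed in; nothing more can be done
None
```

The job is handed in at about 22 s of the 69 s allowed: in the last picture the ring and collar sit home on the stem, and the opened cap is held still about 8 cm above the bottle's mouth; the hand-in returned no verdict.

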